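# Put the cold-store delivery away

## Task

Put this delivery away: stand both glass jars in the slatted wooden crate, set down gently and not dropped, and stand the drink carton in the small black tote. Both food tubs go on the steel sheet pan: lift the short tub off, put the long tub flat on the pan, then restack the short tub on top of it, centred and lined up with it. Leave everything upright and leave the sauce bottle and the round white deli pot where they are.

Things in the scene. Friction and masses are not known exactly. Their poses are not given: they have to be found in the camera images.
- jar1_mid (a point): Squat amber glass jar of preserve with a paper label and a steel screw lid, 62 mm in diameter, 84 mm high, about 250 g, standing upright. The point is its centre, 42 mm above its underside; z up. It is the same as the other jar.
- jar2_mid (a point): Squat amber glass jar of preserve with a paper label and a steel screw lid, 62 mm in diameter, 84 mm high, about 250 g, standing upright. The point is its centre, 42 mm above its underside; z up. It is the same as the other jar; either may stand at either end of the crate.
- carton_mid (a point): White paper gable-top drink carton, rigid and full, 58 x 58 mm, 96 mm high with the roof and its upright fin (flat sides up to 66 mm, about 280 g), standing upright. The point is its centre, 48 mm above its underside; x and y are square to its sides, the fin runs along x.
- long_tub_mid (a point): Long clear food tub (reddish food inside) with a flat white lid rimmed in grey: 126 mm (x) x 64 mm (y) x 60 mm high, about 400 g. The point is its centre, 30 mm above its underside. At the start the short tub stands on its lid.
- short_tub_mid (a point): Short clear food tub (reddish food inside) with a flat white lid rimmed in grey: 80 mm (x) x 58 mm (y) x 44 mm high, about 180 g. The point is its centre, 22 mm above its underside. It starts on top of the long tub, roughly lined up with it.
- pan: Steel sheet pan, fixed: 150 mm (x) x 210 mm (y), rim 18 mm high, walls and floor 3 mm thick. Origin: centre of its underside (its inner floor is 3 mm above).
- crate: Low slatted wooden crate, fixed: 104 mm (x) x 176 mm (y), 26 mm high, walls and floor 6 mm thick, so 92 x 164 mm inside: room for two jars side by side along y. Origin: centre of its underside (its inner floor is 6 mm above).
- tote: Small square black plastic tote, fixed, open on top: 100 x 100 mm, 34 mm high, walls and floor 5 mm thick, so 90 x 90 mm inside. Origin: centre of its underside (its inner floor is 5 mm above).
- sauce: Bystander: green glass sauce bottle, 54 mm in diameter, 170 mm high, loose, standing beyond the work. Origin: centre of its underside.
- deli: Bystander: round white deli pot, 100 mm in diameter, 64 mm high, loose, standing beyond the work. Origin: centre of its underside.
Things that resemble listed ones, but are neither listed nor needed, are in the scene too. Several things have the shape of the tote; the one meant has the colours described above.

How it is judged:
At the end, for the whole second after the job is handed in: Jars upright on the crate's floor, carton upright on the tote's floor, long tub flat on the pan's floor, short tub flat on the long tub's lid (centres within 15 mm horizontally, long sides within 0.25 rad); heights within 5 mm; all released and at rest (x of jar1_mid in the frame of crate between -0.022 and 0.022 m and y of jar1_mid in the frame of crate between -0.06 and 0.06 m and z of jar1_mid in the frame of crate between 0.043 and 0.053 m and angle between each of jar1_mid, jar2_mid, carton_mid's own z axis and vertical below 0.12 rad and x of jar2_mid in the frame of crate between -0.022 and 0.022 m and y of jar2_mid in the frame of crate between -0.06 and 0.06 m and z of jar2_mid in the frame of crate between 0.043 and 0.053 m and x of carton_mid in the frame of tote between -0.025 and 0.025 m and y of carton_mid in the frame of tote between -0.025 and 0.025 m and z of carton_mid in the frame of tote between 0.048 and 0.058 m and x of long_tub_mid in the frame of pan between -0.048 and 0.048 m and y of long_tub_mid in the frame of pan between -0.078 and 0.078 m and z of long_tub_mid in the frame of pan between 0.028 and 0.038 m and angle between each of long_tub_mid, short_tub_mid's own z axis and vertical below 0.1 rad and horizontal distance between short_tub_mid and long_tub_mid below 0.015 m and angle between the x axis of short_tub_mid and the x axis of long_tub_mid, either way round below 0.25 rad and z of short_tub_mid in the frame of long_tub_mid between 0.047 and 0.057 m and linear speed of each of jar1, jar2, carton, long_tub, short_tub below 0.02 m/s); the robot touches nothing.
It fails at once if the sauce bottle was shifted by more than 20 mm or tipped (distance of sauce from where it was at the start of the episode above 0.02 m or angle between sauce's own z axis and vertical above 0.3 rad).
It fails at once if the deli pot was shifted by more than 20 mm or tipped (distance of deli from where it was at the start of the episode above 0.02 m or angle between deli's own z axis and vertical above 0.3 rad).
It fails at once if a glass jar was dropped (falls at over 0.5 m/s out of the fingers: about 13 mm) ((linear speed of jar1 above 0.5 m/s and contact force between the fingers and jar1 below 0.3 N) or (linear speed of jar2 above 0.5 m/s and contact force between the fingers and jar2 below 0.3 N)).
It also fails if it takes over 141 s, if anything falls off the work surface, if the arm or the gripper's body presses on something with over 40 N, if the wrist force passes 120 N, or if a joint passes its speed limit or range.

## Robot

A 7-joint arm with a two-finger parallel gripper is mounted at the origin on the work surface. World frame = base frame: x ahead of the robot, y to its left, z up, the work surface at z = 0. Lengths are in m, angles in rad, forces in N, time in s.
With the tool pointing down it reaches from about 0.425 to 0.875 m from the base axis. Payload 8.4 kg.
Tool frame: the origin (TCP) lies on the centre line of the jaws, within the pads' length; the fingertips stand 11 mm ahead of it and the grasp point (between the pads) lies 8 mm behind it (env.tcp_to_tips is the distance from the TCP to the fingertips, in m); z points along the fingers, y is the line along which they close (so a half turn about z gives the same grasp; the last joint's range is limited). The gripper opens to 85 mm and grips with 20 to 120 N. Pads are 22 mm wide; open, the fingers measure 114 mm over their backs; the gripper's body (76 mm by 85 mm) begins 54 mm behind the grasp point. The pads swing forward as they close: fully open they stand 13 mm farther back than shut.
Start: joints at [1.075, 0.333, 0.04, 1.465, -0.013, 1.343, -0.059], TCP at [0.251, -0.599, 0.242] pointing down, gripper open.
Joint ranges: [-2.58, 2.58], [-0.38, 2.09], [-1.3, 1.39], [0.25, 2.4], [-1.5, 4.64], [0.08, 2.09], [-2.65, 2.65]. Speed limits (rad/s): [2.22, 2.22, 2.79, 2.79, 3.14, 3.14, 3.14].

## Interface

Orientations are given as a 3x3 rotation matrix whose columns are the frame's x, y, z axes.
In Python, from station import sensors, optics, job, nets, env gives the robot as it stands.
- The arm moves only by the shell command python3 -m crank 'ROWS' [OPENING]. ROWS is JSON, a list of rows, each an object of numbers: "dx", "dy", "dz": the shift along the tool's x, y, z in mm; "turn": the turn about the tool's z in degrees. In form: [{"dx": .., "dy": .., "dz": .., "turn": ..}, ...]. A call has 1 to 8 rows; each row is the pose to reach, as a shift and turn from the pose commanded when the call began, along the tool's axes at that moment; what a row does not reach only later rows make up. A row lasts 1/10 s, in which the tool goes at most 50 mm and 8.59 degrees, less where a joint would pass 70% of its speed; a pose out of reach is approached as far as the arm can. A call with a gripper value outside its range is refused whole. OPENING is the closure, from 0 (fully open) to 1 (shut), set as the call begins (- or left out, the last holds). The fingers move at their own pace and stop on an object; the grip force is fixed at half the most. Time passes only in rows, so rows that repeat a pose let the fingers close. It gives the time, the measured TCP pose, the force, the opening and the grip force at its end, in the units of the state.
- sensors.state(): the state, without advancing time (a new reading comes with each control period).
- optics.camera(name): name is "side" or "top" or "wrist"; returns the picture (480x640x3 uint8, blue, green, red); there is no depth.
- optics.camera_model(name): a dict with "camera_matrix" (3x3 intrinsics, pixels), "T" (4x4, takes a point from camera to world coordinates); the wrist camera has in their place "T_tool_cam" (4x4, takes a point from camera to tool coordinates, whose origin is the TCP and whose axes are the flange's). Camera axes: x right, y down, z forward; pixel columns grow to the right and rows downward; lengths in m; the calibration is good to about 2 mm. A picture is of the moment at which its call begins: read the wrist's pose just before it. camera_model takes no time and is no camera call.
- job.close_job(): hands the job in; it is judged then, once.
Trained networks look in the newest picture that a camera, given by its name, has taken for a name from the list of things; names that differ only in an ending like _2 or _b are one class to them, and where a whole thing is asked for, a point or a joint stands for the part that bears it (a point fixed in the world has none). Each returns a list of dicts, best first, with "confidence" (0 to 1); they miss things now and then, are a little off and sometimes report something else, mostly with a low value. They report only what shows in the picture. A call takes as long as a camera call. They do not tell look-alikes from the thing itself.
- nets.regions_of(camera, name): "mask" (480x640 bool, what is visible of it) and "pixel" ([column, row] in pixels, amid what is visible of it).
The state is a dict: "clock": time; "qpos": joint angles; "qvel": joint speeds; "joint_efforts": joint torques, N m; "eef_pos": TCP position; "tool_rot": TCP orientation; "contact_force": force on the tool from outside, world axes, zero at the start; "ft_torque": the same for the moment, N m; "width": finger opening in m; "grasp_force": force on a finger pad.
Only numpy, scipy, OpenCV 4.12 (cv2) and the standard library are available. Lean on these libraries where they do the work, as an engineer would, in place of code of your own. Each camera call takes 0.05 s, during which the arm holds its last target. There are 200 camera calls.

## Working session

There is one attempt and no reset: what is moved stays moved. The work goes in short steps, Python scripts to look and compute and a shell command to move; the robot and the scene stay as the last step left them, time stands still between calls to the robot, and variables do not carry over. Pictures are saved under pics/ and viewed, at most 14 in all, crops included, and the job is handed in when it is done.

```bash
mkdir -p pics; ls
python3 - <<'E'
from station import sensors, optics, job, nets, env
import cv2,numpy as np
for n in ("top","side"):
    im=optics.camera(n); cv2.imwrite(f"pics/{n}0.png",im)
    m=optics.camera_model(n); print(n,np.round(m["camera_matrix"],1).tolist(),np.round(m["T"],3).tolist())
    for t in "jar1_mid carton_mid long_tub_mid short_tub_mid pan crate tote sauce deli".split():
        for r in nets.regions_of(n,t)[:5]:
            print(n,t,round(r["confidence"],2),np.round(r["pixel"]),r["mask"].sum())
s=sensors.state();print(s["clock"],s["eef_pos"],s["tool_rot"],s["width"])
print(optics.camera_model("wrist"), env.tcp_to_tips)
E
```

```text
pics
top [[533.5, 0.0, 321.7], [0.0, 533.5, 240.9], [0.0, 0.0, 1.0]] [[-0.024, -0.999, 0.029, 0.381], [-1.0, 0.024, 0.01, 0.06], [-0.01, -0.029, -1.0, 1.53], [0.0, 0.0, 0.0, 1.0]]
top jar1_mid 0.75 [452. 266.] 503
top carton_mid 0.91 [312. 232.] 418
top long_tub_mid 0.68 [378. 224.] 429
top short_tub_mid 0.69 [431. 144.] 482
top short_tub_mid 0.6 [385. 239.] 704
top pan 0.72 [478. 209.] 2428
top pan 0.7 [384. 238.] 614
top pan 0.56 [350. 176.] 3982
top crate 0.89 [477. 210.] 2469
top tote 0.9 [237. 333.] 1358
top tote 0.82 [216. 220.] 1356
top tote 0.67 [157. 203.] 1373
top tote 0.62 [206. 162.] 1400
top tote 0.57 [195. 282.] 1408
top sauce 0.65 [430. 143.] 483
top deli 0.82 [263. 142.] 973
side [[520.5, 0.0, 322.1], [0.0, 520.5, 246.3], [0.0, 0.0, 1.0]] [[-0.946, -0.242, 0.215, 0.153], [-0.324, 0.669, -0.669, 0.942], [0.018, -0.703, -0.711, 0.992], [0.0, 0.0, 0.0, 1.0]]
side jar1_mid 0.68 [391. 178.] 596
side carton_mid 0.95 [314. 260.] 850
side carton_mid 0.61 [391. 178.] 619
side long_tub_mid 0.94 [338. 220.] 997
side long_tub_mid 0.37 [327. 330.] 1038
side short_tub_mid 0.91 [346
[... 285 characters left out ...]
16568e-01  3.86435179e-01 -3.67144466e-05]
 [ 3.86435180e-01 -9.22316568e-01  2.03331044e-05]
 [-2.60049155e-05 -3.29413128e-05 -9.99999999e-01]] 0.08530386485193717
{'camera_matrix': array([[374.90435467,   0.        , 323.50314175],
       [  0.        , 374.90435467, 238.52338696],
       [  0.        ,   0.        ,   1.        ]]), 'T_tool_cam': array([[-1.87064603e-04, -9.59820897e-01, -2.80613276e-01,
         7.25291409e-02],
       [ 9.99999909e-01, -2.87107861e-04,  3.15407524e-04,
        -9.56467478e-04],
       [-3.83301010e-04, -2.80613192e-01,  9.59820863e-01,
        -1.32335560e-01],
       [ 0.00000000e+00,  0.00000000e+00,  0.00000000e+00,
         1.00000000e+00]])} 0.011
```

Run:
```python
import cv2
a=cv2.imread("pics/top0.png")[90:390,110:530]; cv2.imwrite("pics/top0c.png",cv2.resize(a,(798,570),interpolation=cv2.INTER_CUBIC))
a=cv2.imread("pics/side0.png")[100:450,120:540]; cv2.imwrite("pics/side0c.png",cv2.resize(a,(720,600),interpolation=cv2.INTER_CUBIC))
```

```text
(no output)
```

View pics/top0c.png

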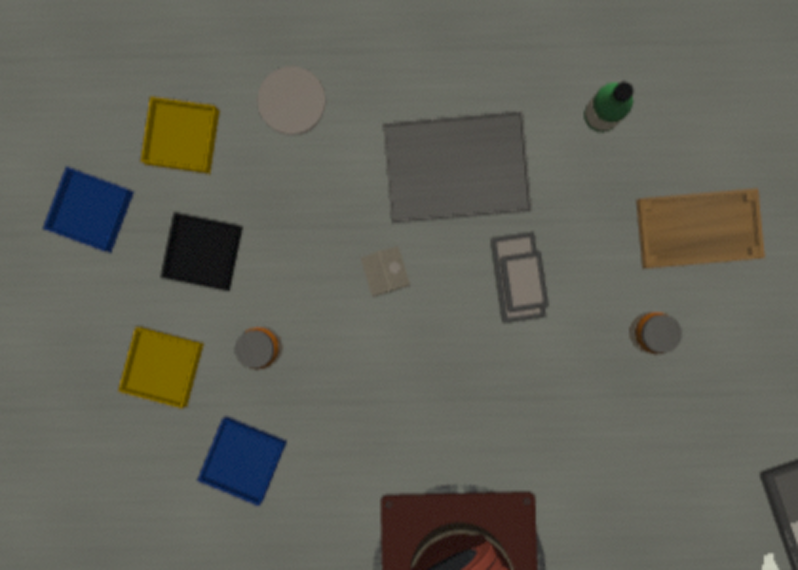

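View pics/side0c.png

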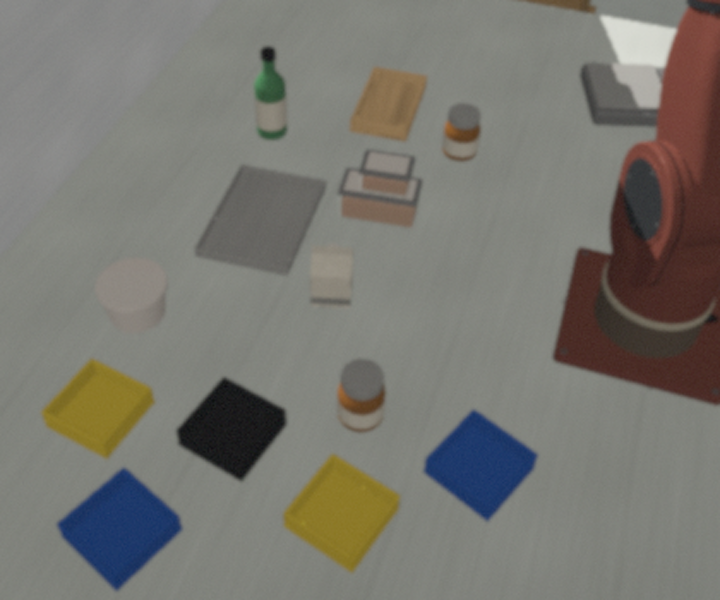

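Top-view look-alikes (full-image pixels):
- **Totes:** black at (216,220), which is the one meant. The decoys are yellow (206,162) and (195,282), and blue (157,203) and (237,333).
- **Jars:** amber jars at (247,272) and (458,265).
- **Other:** tubs at (382,236) with the short one on top, carton (313,232), pan (350,178), crate (478,210). The dark tray by the arm and the wood plank at the edge are not needed.

```bash
cat > h.py <<'E'
import numpy as np, cv2
from station import sensors, optics, nets, env
def ray(cam,px,z,s=None):
    m=optics.camera_model(cam); K=m["camera_matrix"]
    if cam=="wrist":
        s=s or sensors.state(); T=np.eye(4);T[:3,:3]=s["tool_rot"];T[:3,3]=s["eef_pos"];T=T@m["T_tool_cam"]
    else: T=m["T"]
    d=T[:3,:3]@np.linalg.solve(K,[px[0],px[1],1.]); o=T[:3,3]
    return (o+d*(z-o[2])/d[2])[:2]
def proj(cam,p,s):
    m=optics.camera_model(cam);T=np.eye(4);T[:3,:3]=s["tool_rot"];T[:3,3]=s["eef_pos"];T=T@m["T_tool_cam"] if cam=="wrist" else m["T"]
    q=m["camera_matrix"]@(T[:3,:3].T@(np.array(p)-T[:3,3])); return q[:2]/q[2]
def rel(xy,z,yaw,s=None):
    """shift in tool axes mm, and turn so closing axis (tool y) lies along yaw (mod 180)"""
    s=s or sensors.state(); R=np.array(s["tool_rot"])
    d=R.T@(np.array([*xy,z])-s["eef_pos"])*1000
    cur=np.arctan2(R[1,1],R[0,1]); a=(yaw-cur+np.pi/2)%np.pi-np.pi/2
    return np.round(d,1), round(-np.degrees(a),1)   # tool z down: +turn lowers world yaw
E
python3 - <<'E'
from h import *
P=dict(pan=(.018,[(384,125),(521,112),(530,211),(392,222)]),crate=(.026,[(637,199),(759,190),(764,258),(643,268)]),
tote=(.034,[(175,212),(242,226),(230,290),(162,276)]),jarR=(.084,[(661,333)]),jarL=(.084,[(258,347)]),
short=(.104,[(502,256),(539,251),(547,308),(511,313)]),long=(.06,[(491,237),(534,233),(546,317),(503,322)]),carton=(.07,[(363,258),(399,248),(410,289),(374,295)]),deli=(.064,[(292,100)]),sauce=(0.17,[(623,91)]))
for k,(z,c) in P.items():
    w=np.array([ray("top",(x/1.9+110,y/1.9+90),z) for x,y in c]);m=w.mean(0)
    print(k,np.round(m,3),"r",round(np.hypot(*m),3),end=" ")
    if len(c)==4:
        e=(w[1]-w[0]+w[2]-w[3])/2;f=(w[3]-w[0]+w[2]-w[1])/2
        print("edges",np.round([np.hypot(*e),np.hypot(*f)],3),"dirs",np.round(np.degrees([np.arctan2(e[1],e[0]),np.arctan2(f[1],f[0])]),1),end="")
    print()
print(rel((.5,0),.2,0))
E
```

```text
pan [ 0.601 -0.012] r 0.601 edges [0.206 0.148] dirs [ -86.4 -176.5]
crate [ 0.5  -0.37] r 0.622 edges [0.18  0.102] dirs [ -86.9 -177.3]
tote [0.484 0.369] r 0.609 edges [0.102 0.097] dirs [-103.1  167.9]
jarR [ 0.348 -0.293] r 0.455 
jarL [0.342 0.281] r 0.443 
short [ 0.425 -0.099] r 0.436 edges [0.052 0.081] dirs [ -83.6 -173.1]
long [ 0.433 -0.095] r 0.444 edges [0.063 0.124] dirs [ -85.4 -173.5]
carton [0.444 0.096] r 0.454 edges [0.053 0.058] dirs [ -78.8 -165.6]
deli [0.699 0.228] r 0.735 
sauce [ 0.677 -0.231] r 0.715 
(array([ 461.2, -456.7,   42.3]), np.float64(-67.3))
```

```bash
python3 -c "
from h import *
print(rel((.348,-.293),.2,np.radians(2.7)))"
```

```text
(array([ 207.8, -245.2,   42.3]), np.float64(-70.0))
```

```bash
python3 -m crank '[{"dx":208,"dy":-245,"dz":42,"turn":-66},{"dx":208,"dy":-245,"dz":42,"turn":-66},{"dx":208,"dy":-245,"dz":42,"turn":-66},{"dx":208,"dy":-245,"dz":42,"turn":-66},{"dx":208,"dy":-245,"dz":42,"turn":-66},{"dx":208,"dy":-245,"dz":42,"turn":-66},{"dx":208,"dy":-245,"dz":42,"turn":-66},{"dx":208,"dy":-245,"dz":42,"turn":-66}]' 0
python3 - <<'E'
from h import *
s=sensors.state(); im=optics.camera("wrist"); cv2.imwrite("pics/w1.png",im)
for r in nets.regions_of("wrist","jar1_mid")[:3]:
    print(r["confidence"],r["pixel"],r["mask"].sum()); 
    ys,xs=np.nonzero(r["mask"]);print(xs.min(),xs.max(),ys.min(),ys.max())
print(s["clock"],s["eef_pos"],proj("wrist",(.348,-.293,.084),s),rel((.348,-.293),.05,np.radians(2.7)))
E
```

```text
clock: 1.8
eef_pos: [0.3496, -0.2894, 0.2003]
tool_rot: [[0.011, 1.0, 0.0], [1.0, -0.011, 0.0], [0.0, 0.0, -1.0]]
contact_force: [-1.4, -0.5, 0.2]
width: 0.0856
grasp_force: 0.0
0.57 [319.9, 228.4] 5994
283 360 184 279
1.8 [ 0.34964889 -0.28941336  0.20028579] [320.08700232 243.4037571 ] (array([ -0.3,  -0.7, 150.6]), np.float64(-3.8))
```

View pics/w1.png

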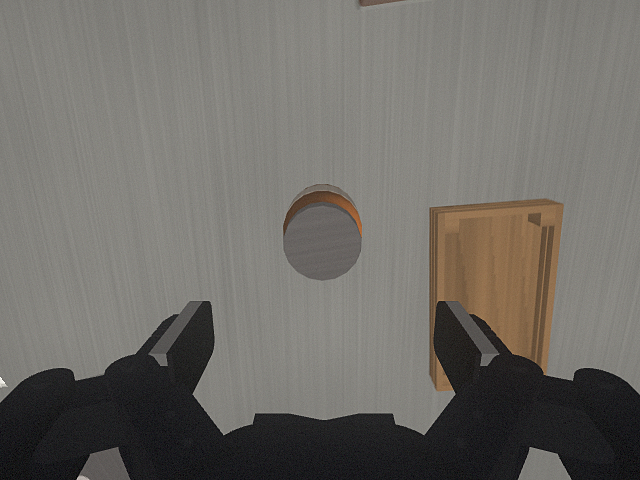

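The view shows the jar lid centred at (322,242), within 2 px of the prediction. The crate is at right, from (430,205) to (563,390). Descending to grip.

```bash
python3 -m crank '[{"dy":1,"dz":50,"turn":-4},{"dy":1,"dz":100,"turn":-4},{"dy":1,"dz":135,"turn":-4},{"dy":1,"dz":150,"turn":-4},{"dy":1,"dz":150,"turn":-4},{"dy":1,"dz":150,"turn":-4}]'
python3 -m crank '[{},{},{},{},{},{}]' 1
python3 -c "
from h import *
print(rel((.502,-.410),.15,np.radians(2.7)))
s=sensors.state();print(s['clock'])"
```

```text
(array([-114.5,  155.5,   50.7]), np.float64(-3.8))
1.9invalid input
invalid input
```

```bash
python3 -m crank '[{"dx":0,"dy":1,"dz":50,"turn":-4},{"dx":0,"dy":1,"dz":100,"turn":-4},{"dx":0,"dy":1,"dz":135,"turn":-4},{"dx":0,"dy":1,"dz":150,"turn":-4},{"dx":0,"dy":1,"dz":150,"turn":-4},{"dx":0,"dy":1,"dz":150,"turn":-4}]'
python3 -m crank '[{"dx":0,"dy":0,"dz":0,"turn":0},{"dx":0,"dy":0,"dz":0,"turn":0},{"dx":0,"dy":0,"dz":0,"turn":0},{"dx":0,"dy":0,"dz":0,"turn":0},{"dx":0,"dy":0,"dz":0,"turn":0},{"dx":0,"dy":0,"dz":0,"turn":0}]' 1
python3 -c "
from h import *
print(rel((.502,-.410),.15,np.radians(2.7)))
s=sensors.state();print(s['clock'])"
```

```text
clock: 2.5
eef_pos: [0.3495, -0.2938, 0.0509]
tool_rot: [[-0.045, 0.999, 0.0], [0.999, 0.045, -0.0], [-0.0, 0.0, -1.0]]
contact_force: [-0.6, 0.1, 0.9]
width: 0.0854
grasp_force: 0.0
clock: 3.1
eef_pos: [0.3499, -0.294, 0.0523]
tool_rot: [[-0.047, 0.999, 0.001], [0.999, 0.047, -0.002], [-0.002, 0.001, -1.0]]
contact_force: [-3.5, 1.8, 13.8]
width: 0.0586
grasp_force: 61.6
(array([-123.2,  146.6,  -97.3]), np.float64(-0.0))
3.1
```

```bash
python3 -m crank '[{"dx":0,"dy":0,"dz":-20,"turn":0},{"dx":0,"dy":0,"dz":-60,"turn":0},{"dx":0,"dy":0,"dz":-97,"turn":0},{"dx":-40,"dy":48,"dz":-97,"turn":0},{"dx":-80,"dy":97,"dz":-97,"turn":0},{"dx":-123,"dy":146,"dz":-97,"turn":0},{"dx":-123,"dy":146,"dz":-97,"turn":0},{"dx":-123,"dy":146,"dz":-97,"turn":0}]'
python3 - <<'E'
from h import *
S=dict(eef_pos=np.array([.34965,-.28941,.20029]),tool_rot=np.array([[.011,1,0],[1,-.011,0],[0,0,-1.]]))
for p in [(430,208),(563,201),(437,390)]: print(ray("wrist",p,.026,S))
s=sensors.state(); im=optics.camera("wrist"); cv2.imwrite("pics/w2.png",im)
print(s["eef_pos"],s["width"],rel((.502,-.410),.056,np.radians(2.7)))
E
```

```text
clock: 3.9
eef_pos: [0.504, -0.4113, 0.1464]
tool_rot: [[-0.047, 0.999, 0.001], [0.999, 0.047, -0.0], [-0.0, 0.001, -1.0]]
contact_force: [0.7, -0.4, -2.7]
width: 0.0587
grasp_force: 66.4
[ 0.43929806 -0.28111603]
[ 0.54909261 -0.27645818]
[ 0.45838641 -0.46050087]
[ 0.50401671 -0.41133095  0.14641151] 0.05865780264854008 (array([-0.2, -0.2, 90.5]), np.float64(0.0))
```

View pics/w2.png

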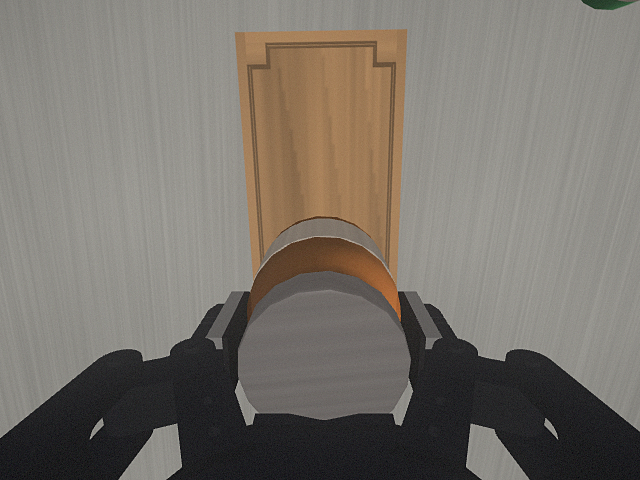

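The jar is held over the crate, lined up with its width: the far crate edge runs from (236,32) to (407,30) with the jar at column 324. Lowering.

```bash
python3 -m crank '[{"dx":0,"dy":0,"dz":35,"turn":0},{"dx":0,"dy":0,"dz":65,"turn":0},{"dx":0,"dy":0,"dz":80,"turn":0},{"dx":0,"dy":0,"dz":86,"turn":0},{"dx":0,"dy":0,"dz":90,"turn":0},{"dx":0,"dy":0,"dz":92,"turn":0},{"dx":0,"dy":0,"dz":92,"turn":0}]'
```

```text
clock: 4.65
eef_pos: [0.501, -0.4093, 0.0586]
tool_rot: [[-0.047, 0.999, 0.0], [0.999, 0.047, -0.001], [-0.001, 0.0, -1.0]]
contact_force: [-7.1, 5.6, 13.4]
width: 0.0584
grasp_force: 68.0
```

```bash
python3 -m crank '[{"dx":0,"dy":0,"dz":0,"turn":0},{"dx":0,"dy":0,"dz":0,"turn":0},{"dx":0,"dy":0,"dz":0,"turn":0},{"dx":0,"dy":0,"dz":0,"turn":0},{"dx":0,"dy":0,"dz":-40,"turn":0},{"dx":0,"dy":0,"dz":-90,"turn":0},{"dx":0,"dy":0,"dz":-140,"turn":0},{"dx":0,"dy":0,"dz":-140,"turn":0}]' 0
python3 - <<'E'
from h import *
s=sensors.state(); print(s["qpos"],rel((.426,-.098),.22,np.radians(-83.5)))
optics.camera("wrist"); r=nets.regions_of("wrist","jar1_mid")[:2]
for q in r:
    ys,xs=np.nonzero(q["mask"]);print(q["confidence"],q["pixel"],xs.min(),xs.max(),ys.min(),ys.max())
print(proj("wrist",(.502,-.41,.09),s))
E
```

```text
clock: 5.45
eef_pos: [0.5042, -0.4111, 0.2038]
tool_rot: [[-0.048, 0.999, 0.01], [0.999, 0.048, -0.007], [-0.008, 0.009, -1.0]]
contact_force: [0.8, -0.3, 0.0]
width: 0.0857
grasp_force: 0.0
[ 0.80199154  0.36034275 -0.24067292  1.51440385  0.0891765   1.26523757
  0.59803705] (array([316.3, -63. , -19.3]), np.float64(86.2))
0.58 [316.8, 224.6] 278 357 175 271
[317.58030999 236.4210115 ]
```

```bash
python3 -m crank '[{"dx":316,"dy":-63,"dz":-19,"turn":68},{"dx":316,"dy":-63,"dz":-19,"turn":68},{"dx":316,"dy":-63,"dz":-19,"turn":68},{"dx":316,"dy":-63,"dz":-19,"turn":68},{"dx":316,"dy":-63,"dz":-19,"turn":68},{"dx":316,"dy":-63,"dz":-19,"turn":68},{"dx":316,"dy":-63,"dz":-19,"turn":68},{"dx":316,"dy":-63,"dz":-19,"turn":68}]'
python3 -m crank '[{"dx":0,"dy":0,"dz":0,"turn":8},{"dx":0,"dy":0,"dz":0,"turn":18},{"dx":0,"dy":0,"dz":0,"turn":18},{"dx":0,"dy":0,"dz":0,"turn":18}]'
python3 - <<'E'
from h import *
s=sensors.state(); im=optics.camera("wrist"); cv2.imwrite("pics/w3.png",im)
print(s["qpos"],rel((.426,-.098),.08,np.radians(-83.5)))
np.save("s3.npy",dict(eef_pos=s["eef_pos"],tool_rot=s["tool_rot"]),allow_pickle=True)
E
```

```text
clock: 6.35
eef_pos: [0.4218, -0.0928, 0.2133]
tool_rot: [[0.909, 0.417, -0.002], [0.417, -0.909, 0.0], [-0.001, -0.001, -1.0]]
contact_force: [0.6, -0.5, -0.2]
width: 0.0856
grasp_force: 0.0
clock: 6.75
eef_pos: [0.4225, -0.0964, 0.2133]
tool_rot: [[0.993, 0.12, -0.002], [0.12, -0.993, 0.001], [-0.002, -0.001, -1.0]]
contact_force: [0.3, 0.6, -0.2]
width: 0.0851
grasp_force: 0.0
[ 0.54824129 -0.07392771 -0.40222349  1.97959257 -0.03107262  1.23199508
 -1.2931189 ] (array([  3.3,   2.1, 133.5]), np.float64(0.4))
```

View pics/w3.png

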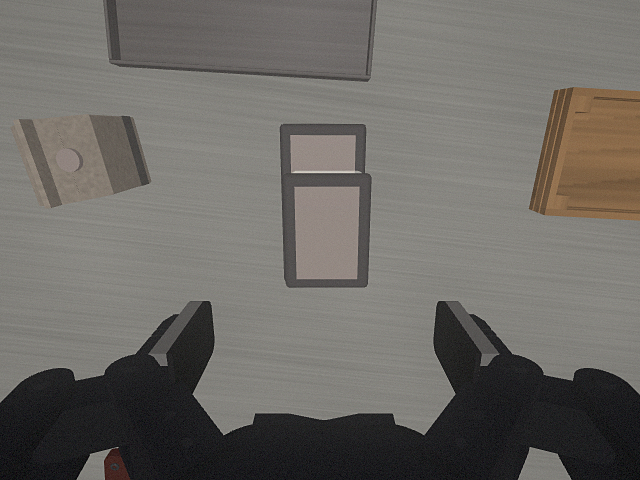

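Short tub lid corners are (289,174), (371,174), (368,287) and (286,287). The far edge of the long lid is (280,124) to (366,124).

Run:
```python
from h import *
S=np.load("s3.npy",allow_pickle=True).item()
def rect(pts,z):
    w=np.array([ray("wrist",p,z,S) for p in pts]); e=w[0]+w[1]-w[2]-w[3]; return np.round(w.mean(0),4),np.degrees(np.arctan2(e[1],e[0])),np.round(w,3).tolist()
print(rect([(289,174),(371,174),(368,287),(286,287)],.104))
a=np.array([ray("wrist",p,.06,S) for p in [(280,124),(366,124)]]);print(a, a.mean(0))
print(rel(rect([(289,174),(371,174),(368,287),(286,287)],.104)[0],.08,np.radians(-83.5)))
```

```text
(array([ 0.428 , -0.0978]), np.float64(5.628400589295928), [[0.464, -0.068], [0.47, -0.12], [0.392, -0.13], [0.386, -0.073]])
[[ 0.4934419  -0.05462074]
 [ 0.50094793 -0.11681874]] [ 0.49719491 -0.08571974]
(array([  5.3,   2.1, 133.5]), np.float64(0.4))
```

```bash
python3 -m crank '[{"dx":5,"dy":2,"dz":45,"turn":0},{"dx":5,"dy":2,"dz":90,"turn":0},{"dx":5,"dy":2,"dz":120,"turn":0},{"dx":5,"dy":2,"dz":132,"turn":0},{"dx":5,"dy":2,"dz":132,"turn":0},{"dx":5,"dy":2,"dz":132,"turn":0}]'
python3 -m crank '[{"dx":0,"dy":0,"dz":0,"turn":0},{"dx":0,"dy":0,"dz":0,"turn":0},{"dx":0,"dy":0,"dz":0,"turn":0},{"dx":0,"dy":0,"dz":0,"turn":0},{"dx":0,"dy":0,"dz":0,"turn":0},{"dx":0,"dy":0,"dz":-10,"turn":0},{"dx":0,"dy":0,"dz":-40,"turn":0},{"dx":0,"dy":0,"dz":-40,"turn":0}]' 1
python3 -c "
from h import *
print(rel((.405,-.23),.13,np.radians(-83.5)))"
```

```text
clock: 7.4
eef_pos: [0.4291, -0.0979, 0.0835]
tool_rot: [[0.993, 0.118, 0.001], [0.118, -0.993, -0.0], [0.001, 0.0, -1.0]]
contact_force: [0.6, 0.4, 0.0]
width: 0.0853
grasp_force: 0.0
clock: 8.2
eef_pos: [0.4304, -0.0982, 0.1262]
tool_rot: [[0.993, 0.117, 0.005], [0.117, -0.993, -0.002], [0.005, 0.002, -1.0]]
contact_force: [0.8, 0.5, -1.2]
width: 0.0573
grasp_force: 64.9
(array([-40.7, 127.9,  -3.8]), np.float64(0.2))
```

```bash
python3 -m crank '[{"dx":-13,"dy":43,"dz":0,"turn":0},{"dx":-27,"dy":86,"dz":0,"turn":0},{"dx":-40,"dy":128,"dz":0,"turn":0},{"dx":-40,"dy":128,"dz":45,"turn":0},{"dx":-40,"dy":128,"dz":80,"turn":0},{"dx":-40,"dy":128,"dz":95,"turn":0},{"dx":-40,"dy":128,"dz":102,"turn":0},{"dx":-40,"dy":128,"dz":102,"turn":0}]'
python3 -m crank '[{"dx":0,"dy":0,"dz":1,"turn":0},{"dx":0,"dy":0,"dz":1,"turn":0}]'
```

```text
clock: 9.0
eef_pos: [0.4021, -0.229, 0.0223]
tool_rot: [[0.993, 0.117, -0.004], [0.117, -0.993, 0.001], [-0.004, -0.001, -1.0]]
contact_force: [-20.2, 10.5, 40.6]
width: 0.0572
grasp_force: 73.7
clock: 9.2
eef_pos: [0.4021, -0.229, 0.0223]
tool_rot: [[0.993, 0.117, -0.004], [0.117, -0.993, 0.0], [-0.004, -0.001, -1.0]]
contact_force: [-25.3, 13.3, 53.9]
width: 0.0571
grasp_force: 75.4
```

```bash
python3 -m crank '[{"dx":0,"dy":0,"dz":-2,"turn":0},{"dx":0,"dy":0,"dz":-2,"turn":0},{"dx":0,"dy":0,"dz":-2,"turn":0},{"dx":0,"dy":0,"dz":-2,"turn":0},{"dx":0,"dy":0,"dz":-40,"turn":0},{"dx":0,"dy":0,"dz":-90,"turn":0},{"dx":0,"dy":0,"dz":-140,"turn":0},{"dx":0,"dy":0,"dz":-140,"turn":0}]' 0
python3 -c "
from h import *
print(rel((.425,-.0935),.2,np.radians(-83.5)))"
```

```text
clock: 10.0
eef_pos: [0.4069, -0.2312, 0.1657]
tool_rot: [[0.993, 0.117, 0.009], [0.117, -0.993, -0.005], [0.008, 0.006, -1.0]]
contact_force: [0.4, -0.2, -0.5]
width: 0.085
grasp_force: 0.0
(array([  34.4, -134.4,  -34.8]), np.float64(0.2))
```

```bash
python3 -m crank '[{"dx":12,"dy":-45,"dz":-35,"turn":0},{"dx":24,"dy":-90,"dz":-35,"turn":0},{"dx":35,"dy":-134,"dz":-35,"turn":0},{"dx":35,"dy":-134,"dz":-35,"turn":0},{"dx":35,"dy":-134,"dz":-35,"turn":0},{"dx":35,"dy":-134,"dz":-35,"turn":0}]'
python3 - <<'E'
from h import *
s=sensors.state(); im=optics.camera("wrist"); cv2.imwrite("pics/w4.png",im)
np.save("s4.npy",dict(eef_pos=s["eef_pos"],tool_rot=s["tool_rot"]),allow_pickle=True)
E
```

```text
clock: 10.6
eef_pos: [0.4223, -0.0934, 0.1939]
tool_rot: [[0.993, 0.116, -0.001], [0.116, -0.993, 0.0], [-0.001, -0.0, -1.0]]
contact_force: [0.3, -0.2, 0.3]
width: 0.0853
grasp_force: 0.0
```

View pics/w4.png

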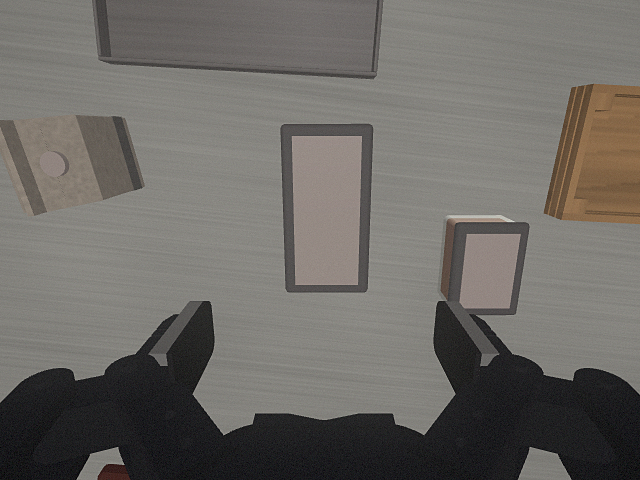

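Long lid corners are (281,124), (373,124), (368,292) and (287,292). The short tub stands upright at right with lid corners (456,223), (529,223), (516,314) and (449,312). The near rim of the pan runs (99,62) to (377,77).

Run:
```python
from h import *
S=np.load("s4.npy",allow_pickle=True).item()
def rect(pts,z):
    w=np.array([ray("wrist",p,z,S) for p in pts]); e=w[0]+w[1]-w[2]-w[3]; return np.round(w.mean(0),4),np.degrees(np.arctan2(e[1],e[0]))
print("long",rect([(281,124),(373,124),(368,292),(287,292)],.06));print("short",rect([(456,223),(529,223),(516,314),(449,312)],.044))
a=[ray("wrist",p,.018,S) for p in [(99,62),(377,77)]];d=a[0]-a[1];print("pan",a,np.hypot(*d),np.degrees(np.arctan2(d[1],d[0]))-90)
m=sum(a)/2; t=np.arctan2(d[1],d[0])-np.pi/2;print(m+.075*np.array([np.cos(t),np.sin(t)]))
print(rel(rect([(281,124),(373,124),(368,292),(287,292)],.06)[0],.04,np.radians(-83.5)))
```

```text
long (array([ 0.4357, -0.0934]), np.float64(6.983623655064904))
short (array([ 0.4012, -0.2272]), np.float64(7.75198123250042))
pan [array([0.52220317, 0.08961295]), array([ 0.536128  , -0.11986669])] 0.2099419474096287 3.8030532816288343
[ 0.60400043 -0.01015234]
(array([ 13.5,   1.4, 153.9]), np.float64(0.1))
```

```bash
python3 -m crank '[{"dx":13,"dy":1,"dz":45,"turn":0},{"dx":13,"dy":1,"dz":90,"turn":0},{"dx":13,"dy":1,"dz":130,"turn":0},{"dx":13,"dy":1,"dz":152,"turn":0},{"dx":13,"dy":1,"dz":152,"turn":0},{"dx":13,"dy":1,"dz":152,"turn":0}]'
python3 -m crank '[{"dx":0,"dy":0,"dz":0,"turn":0},{"dx":0,"dy":0,"dz":0,"turn":0},{"dx":0,"dy":0,"dz":0,"turn":0},{"dx":0,"dy":0,"dz":0,"turn":0},{"dx":0,"dy":0,"dz":0,"turn":0},{"dx":0,"dy":0,"dz":-10,"turn":0},{"dx":0,"dy":0,"dz":-50,"turn":0},{"dx":0,"dy":0,"dz":-50,"turn":0}]' 1
python3 -c "
from h import *
print(rel((.603,-.011),.09,np.radians(-86.3)))"
```

```text
clock: 11.25
eef_pos: [0.4356, -0.0926, 0.0426]
tool_rot: [[0.993, 0.116, -0.001], [0.116, -0.993, 0.0], [-0.001, -0.001, -1.0]]
contact_force: [0.3, 0.6, -0.0]
width: 0.0857
grasp_force: 0.0
clock: 12.05
eef_pos: [0.4383, -0.0922, 0.0972]
tool_rot: [[0.993, 0.117, 0.007], [0.117, -0.993, -0.002], [0.006, 0.003, -1.0]]
contact_force: [0.7, -0.4, -3.3]
width: 0.063
grasp_force: 69.2
(array([173. , -61.3,   8.1]), np.float64(3.0))
```

```bash
python3 -m crank '[{"dx":43,"dy":-15,"dz":0,"turn":3},{"dx":86,"dy":-30,"dz":0,"turn":3},{"dx":130,"dy":-46,"dz":0,"turn":3},{"dx":173,"dy":-61,"dz":0,"turn":3},{"dx":173,"dy":-61,"dz":0,"turn":3},{"dx":173,"dy":-61,"dz":25,"turn":3},{"dx":173,"dy":-61,"dz":40,"turn":3},{"dx":173,"dy":-61,"dz":45,"turn":3}]'
python3 -m crank '[{"dx":0,"dy":0,"dz":2,"turn":0},{"dx":0,"dy":0,"dz":4,"turn":0},{"dx":0,"dy":0,"dz":5,"turn":0},{"dx":0,"dy":0,"dz":5,"turn":0}]'
python3 -c "
from h import *
print(rel((.603,-.011),.046,np.radians(-86.3)))"
```

```text
clock: 12.85
eef_pos: [0.5983, -0.0113, 0.0473]
tool_rot: [[0.998, 0.065, -0.004], [0.065, -0.998, -0.001], [-0.004, 0.001, -1.0]]
contact_force: [-25.2, 0.1, 49.0]
width: 0.0628
grasp_force: 75.3
clock: 13.25
eef_pos: [0.5984, -0.0113, 0.0473]
tool_rot: [[0.998, 0.065, -0.003], [0.065, -0.998, -0.002], [-0.003, 0.002, -1.0]]
contact_force: [-30.2, -1.9, 51.8]
width: 0.0629
grasp_force: 76.0
(array([4.6, 0. , 1.2]), np.float64(0.0))
```

```bash
python3 -m crank '[{"dx":0,"dy":0,"dz":-4,"turn":0},{"dx":0,"dy":0,"dz":-4,"turn":0},{"dx":0,"dy":0,"dz":-4,"turn":0},{"dx":0,"dy":0,"dz":-4,"turn":0},{"dx":0,"dy":0,"dz":-40,"turn":0},{"dx":0,"dy":0,"dz":-90,"turn":0},{"dx":0,"dy":0,"dz":-140,"turn":0},{"dx":0,"dy":0,"dz":-150,"turn":0}]' 0
python3 - <<'E'
from h import *
s=sensors.state(); im=optics.camera("wrist"); cv2.imwrite("pics/w5.png",im)
np.save("s5.npy",dict(eef_pos=s["eef_pos"],tool_rot=s["tool_rot"]),allow_pickle=True)
print(rel((.4012,-.2272),.15,np.radians(-82.5)))
E
```

```text
clock: 14.05
eef_pos: [0.6029, -0.0106, 0.1984]
tool_rot: [[0.998, 0.065, 0.008], [0.065, -0.998, -0.0], [0.008, 0.001, -1.0]]
contact_force: [0.5, 0.9, 0.4]
width: 0.0852
grasp_force: 0.0
(array([-215.3,  202.8,   45.9]), np.float64(-3.8))
```

View pics/w5.png

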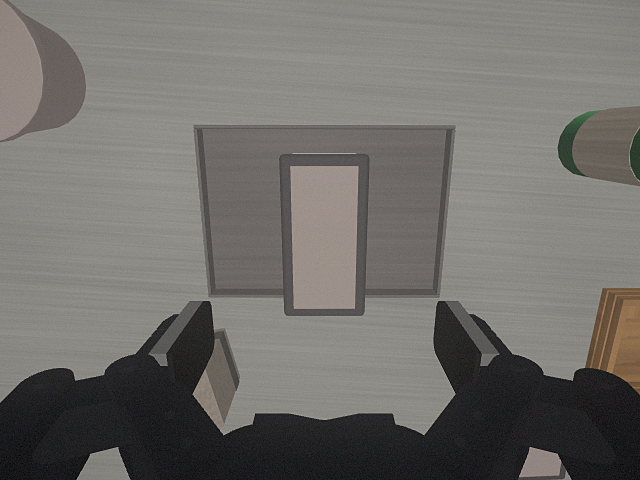

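Long tub in the pan: lid corners (280,154), (369,154), (364,315) and (285,315). Pan rim corners: (194,126), (455,126), (440,297) and (210,297).

```bash
python3 - <<'E'
from h import *
S=np.load("s5.npy",allow_pickle=True).item()
def rect(pts,z):
    w=np.array([ray("wrist",p,z,S) for p in pts]); e=w[0]+w[1]-w[2]-w[3]; return np.round(w.mean(0),4),round(np.degrees(np.arctan2(e[1],e[0])),1),np.hypot(*e)/2
print("long",rect([(280,154),(369,154),(364,315),(285,315)],.063));print("pan",rect([(194,126),(455,126),(440,297),(210,297)],.018))
E
python3 -m crank '[{"dx":-54,"dy":50,"dz":12,"turn":-4},{"dx":-108,"dy":100,"dz":23,"turn":-4},{"dx":-162,"dy":152,"dz":35,"turn":-4},{"dx":-215,"dy":203,"dz":46,"turn":-4},{"dx":-215,"dy":203,"dz":46,"turn":-4},{"dx":-215,"dy":203,"dz":46,"turn":-4},{"dx":-215,"dy":203,"dz":46,"turn":-4},{"dx":-215,"dy":203,"dz":46,"turn":-4}]'
python3 - <<'E'
from h import *
s=sensors.state(); print(rel((.4012,-.2272),.024,np.radians(-82.4)))
im=optics.camera("wrist")
for r in nets.regions_of("wrist","short_tub_mid")[:2]:
    p=cv2.boxPoints(cv2.minAreaRect(np.argwhere(r["mask"])[:,::-1].astype(np.float32)));print(r["confidence"],p.round().tolist())
print(proj("wrist",(.4012,-.2272,.044),s))
cv2.imwrite("pics/w6.png",im)
E
```

```text
long (array([ 0.5973, -0.0106]), np.float64(3.8), np.float64(0.12418636837254098))
pan (array([ 0.6044, -0.0106]), np.float64(3.9), np.float64(0.1488684184268528))
clock: 14.9
eef_pos: [0.3975, -0.2282, 0.145]
tool_rot: [[0.991, 0.132, -0.002], [0.132, -0.991, 0.001], [-0.002, -0.001, -1.0]]
contact_force: [0.6, 0.2, 1.2]
width: 0.0856
grasp_force: 0.0
(array([  4. ,  -0.3, 121. ]), np.float64(-0.0))
0.58 [[280.0, 295.0], [282.0, 173.0], [373.0, 175.0], [370.0, 297.0]]
[324.75992032 238.66355453]
```

```bash
python3 -m crank '[{"dx":5,"dy":0,"dz":45,"turn":0},{"dx":5,"dy":0,"dz":90,"turn":0},{"dx":5,"dy":0,"dz":112,"turn":0},{"dx":5,"dy":0,"dz":119,"turn":0},{"dx":5,"dy":0,"dz":119,"turn":0},{"dx":5,"dy":0,"dz":119,"turn":0}]'
python3 -m crank '[{"dx":0,"dy":0,"dz":0,"turn":0},{"dx":0,"dy":0,"dz":0,"turn":0},{"dx":0,"dy":0,"dz":0,"turn":0},{"dx":0,"dy":0,"dz":0,"turn":0},{"dx":0,"dy":0,"dz":0,"turn":0},{"dx":0,"dy":0,"dz":0,"turn":0}]' 1
python3 -c "
from h import *
s=sensors.state();print(rel((.5973+s['eef_pos'][0]-.4022,-.0106),.13,np.radians(-86.2)))"
```

```text
clock: 15.6
eef_pos: [0.4051, -0.2269, 0.0285]
tool_rot: [[0.991, 0.136, 0.002], [0.136, -0.991, -0.001], [0.001, 0.001, -1.0]]
contact_force: [0.0, 0.1, 0.2]
width: 0.0853
grasp_force: 0.0
clock: 16.2
eef_pos: [0.4049, -0.2276, 0.0288]
tool_rot: [[0.991, 0.134, 0.002], [0.134, -0.991, -0.001], [0.002, 0.002, -1.0]]
contact_force: [-0.7, 0.4, 8.6]
width: 0.0569
grasp_force: 63.6
(array([ 222.7, -188.6, -101.1]), np.float64(3.9))
```

```bash
python3 -m crank '[{"dx":0,"dy":0,"dz":-40,"turn":0},{"dx":0,"dy":0,"dz":-85,"turn":0},{"dx":30,"dy":-25,"dz":-115,"turn":4},{"dx":65,"dy":-55,"dz":-115,"turn":4},{"dx":100,"dy":-85,"dz":-115,"turn":4},{"dx":138,"dy":-117,"dz":-115,"turn":4},{"dx":175,"dy":-148,"dz":-115,"turn":4},{"dx":205,"dy":-174,"dz":-115,"turn":4}]'
python3 -c "
from h import *
s=sensors.state();print(rel((.600,-.0106),.115,np.radians(-86.2)))"
```

```text
clock: 17.0
eef_pos: [0.585, -0.0246, 0.1429]
tool_rot: [[0.998, 0.066, 0.001], [0.066, -0.998, 0.0], [0.001, -0.0, -1.0]]
contact_force: [0.1, -0.7, -2.4]
width: 0.0571
grasp_force: 66.2
(array([ 15.8, -13. ,  27.9]), np.float64(-0.0))
```

```bash
python3 -m crank '[{"dx":16,"dy":-13,"dz":0,"turn":0},{"dx":16,"dy":-13,"dz":20,"turn":0},{"dx":16,"dy":-13,"dz":28,"turn":0},{"dx":16,"dy":-13,"dz":28,"turn":0}]'
python3 - <<'E'
from h import *
s=sensors.state(); im=optics.camera("wrist"); cv2.imwrite("pics/w7.png",im); im=optics.camera("side"); cv2.imwrite("pics/s7.png",im)
print(s["eef_pos"],rel((.600,-.0106),.093,np.radians(-86.2)))
a=cv2.imread("pics/w7.png")[:,120:520];b=cv2.resize(im[150:330,220:370],(400,480),interpolation=cv2.INTER_CUBIC);cv2.imwrite("pics/ws7.png",np.hstack([a,b]))
E
```

```text
clock: 17.4
eef_pos: [0.5974, -0.0137, 0.113]
tool_rot: [[0.998, 0.064, -0.003], [0.064, -0.998, -0.0], [-0.003, 0.0, -1.0]]
contact_force: [-0.2, -0.4, -2.7]
width: 0.057
grasp_force: 66.2
[ 0.59738121 -0.0136512   0.11298078] (array([ 1.7, -3.1, 21.8]), np.float64(-0.1))
```

View pics/ws7.png

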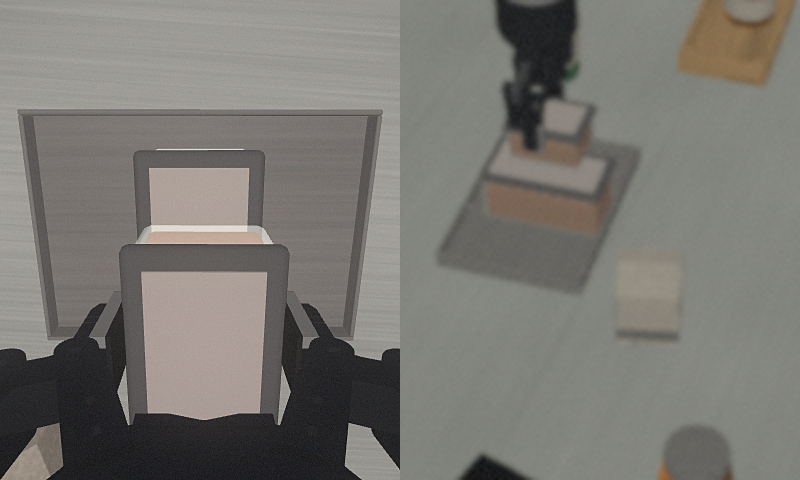

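The short tub hangs just above the long one. Its far lid edge is at (242..409, 245) in the full image, and the long lid's is at (254..385, 151).

Run:
```python
from h import *
S=dict(eef_pos=np.array([.59738,-.01365,.11298]),tool_rot=np.array(sensors.state()["tool_rot"]))
u=np.array([np.cos(np.radians(3.8)),np.sin(np.radians(3.8))])
a=(ray("wrist",(242,245),.1282,S)+ray("wrist",(409,245),.1282,S))/2
b=(ray("wrist",(254,151),.063,S)+ray("wrist",(385,151),.063,S))/2
ca=a-.04*u; cb=b-.063*u; print(ca,cb); d=np.array(S["tool_rot"]).T@np.r_[cb-ca,0];print("shift tool mm",d*1000, rel((S["eef_pos"][:2]+cb-ca),.093,np.radians(-86.2)))
```

```text
[ 0.59308349 -0.01343088] [ 0.59631033 -0.01075806]
shift tool mm [ 3.39121730e+00 -2.46091802e+00 -1.27698331e-03] (array([ 2.3, -2.6, 21.8]), np.float64(-0.1))
```

```bash
python3 -m crank '[{"dx":2,"dy":-3,"dz":0,"turn":0},{"dx":2,"dy":-3,"dz":10,"turn":0},{"dx":2,"dy":-3,"dz":16,"turn":0},{"dx":2,"dy":-3,"dz":20,"turn":0},{"dx":2,"dy":-3,"dz":20,"turn":0}]'
```

```text
clock: 18.0
eef_pos: [0.5999, -0.0099, 0.0933]
tool_rot: [[0.998, 0.065, -0.002], [0.065, -0.998, 0.0], [-0.001, -0.0, -1.0]]
contact_force: [-0.2, 0.6, -1.2]
width: 0.0568
grasp_force: 66.2
```

```bash
python3 -m crank '[{"dx":0,"dy":0,"dz":1,"turn":0},{"dx":0,"dy":0,"dz":2,"turn":0},{"dx":0,"dy":0,"dz":2,"turn":0}]'
python3 -m crank '[{"dx":0,"dy":0,"dz":0,"turn":0},{"dx":0,"dy":0,"dz":0,"turn":0},{"dx":0,"dy":0,"dz":0,"turn":0},{"dx":0,"dy":0,"dz":0,"turn":0},{"dx":0,"dy":0,"dz":-40,"turn":0},{"dx":0,"dy":0,"dz":-90,"turn":0},{"dx":0,"dy":0,"dz":-120,"turn":0},{"dx":0,"dy":0,"dz":-120,"turn":0}]' 0
python3 - <<'E'
from h import *
s=sensors.state(); print(rel((.444,.096),.2,np.radians(-77)),s["qpos"])
print("wrist",(im:=optics.camera("wrist")).shape); cv2.imwrite("pics/w8.png",im)
for n in ("short_tub_mid","long_tub_mid"):
  for r in nets.regions_of("wrist",n)[:2]:
    ys,xs=np.nonzero(r["mask"]);print(n,r["confidence"],xs.min(),xs.max(),ys.min(),ys.max())
for p in [(.597,-.0106,.107),(.597,-.0106,.063)]:
  for L,W in ([(.04,.029)] if p[2]>.1 else [(.063,.032)]): print([proj("wrist",(p[0]+a*L,p[1]+b*W,p[2]),s).round() for a in(-1,1) for b in (-1,1)])
E
```

```text
clock: 18.3
eef_pos: [0.6006, -0.0098, 0.0924]
tool_rot: [[0.998, 0.065, 0.0], [0.065, -0.998, 0.0], [0.0, -0.0, -1.0]]
contact_force: [-0.4, -0.7, -2.6]
width: 0.0571
grasp_force: 66.2
clock: 19.1
eef_pos: [0.603, -0.0094, 0.2177]
tool_rot: [[0.998, 0.065, 0.008], [0.065, -0.998, -0.0], [0.008, 0.001, -1.0]]
contact_force: [0.5, 0.6, -0.1]
width: 0.0854
grasp_force: 0.0
(array([-151.9, -115.5,   16.4]), np.float64(-9.3)) [ 0.37397021  0.29236474 -0.52504973  1.60252116  0.15287324  1.27942567
 -1.68113108]
wrist (480, 640, 3)
short_tub_mid 0.96 281 367 188 304
long_tub_mid 0.76 284 367 152 193
[array([363., 306.]), array([282., 301.]), array([375., 194.]), array([286., 189.])]
[array([359., 308.]), array([283., 303.]), array([374., 155.]), array([289., 149.])]
```

Both tubs are stacked and aligned as predicted. Next is the carton.

```bash
python3 -m crank '[{"dx":-38,"dy":-29,"dz":0,"turn":-5},{"dx":-76,"dy":-58,"dz":0,"turn":-9},{"dx":-114,"dy":-87,"dz":0,"turn":-9},{"dx":-152,"dy":-116,"dz":16,"turn":-9},{"dx":-152,"dy":-116,"dz":16,"turn":-9},{"dx":-152,"dy":-116,"dz":16,"turn":-9},{"dx":-152,"dy":-116,"dz":16,"turn":-9}]'
python3 - <<'E'
from h import *
s=sensors.state(); im=optics.camera("wrist"); cv2.imwrite("pics/w9.png",im)
np.save("s9.npy",dict(eef_pos=s["eef_pos"],tool_rot=s["tool_rot"]),allow_pickle=True)
for r in nets.regions_of("wrist","carton_mid")[:2]: print(r["confidence"],r["pixel"])
E
```

```text
clock: 19.95
eef_pos: [0.4418, 0.0953, 0.196]
tool_rot: [[0.976, 0.219, -0.001], [0.219, -0.976, 0.0], [-0.001, -0.0, -1.0]]
contact_force: [0.4, -0.6, 0.2]
width: 0.0852
grasp_force: 0.0
0.91 [320.7, 219.9]
0.17 [62.4, 292.8]
```

View pics/w9.png

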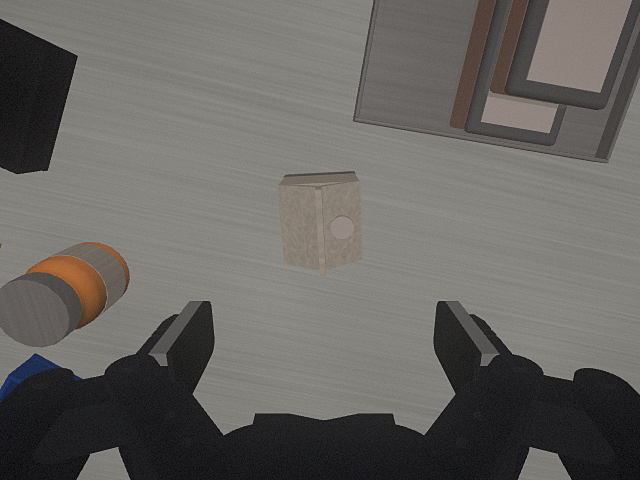

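The carton stands with its fin along the tool x axis, from (319,186) to (322,274). Eave corners are (279,186), (361,184), (361,260) and (286,266).

Run:
```python
from h import *
S=np.load("s9.npy",allow_pickle=True).item()
f=[ray("wrist",p,.096,S) for p in [(319,186),(322,274)]]; d=f[0]-f[1];print("fin",sum(f)/2,np.hypot(*d),np.degrees(np.arctan2(d[1],d[0])))
w=np.array([ray("wrist",p,.066,S) for p in [(279,186),(361,184),(361,260),(286,266)]]);e=w[0]+w[1]-w[2]-w[3];g=w[0]-w[1]+w[3]-w[2]
print("eave",w.mean(0),np.degrees(np.arctan2(e[1],e[0])),np.degrees(np.arctan2(g[1],g[0])),np.hypot(*e)/2,np.hypot(*g)/2)
c=sum(f)/2*.5+w.mean(0)*.5
print(c,rel(c,.047,np.radians(-77)),sensors.state()["eef_pos"])
```

```text
fin [0.45001183 0.1002525 ] 0.05851008624225695 14.425874907532506
eave [0.44678145 0.09888715] 15.042324630634127 105.77395420793997 0.058030835618206676 0.056640307070746035
[0.44839664 0.09956982] (array([  7.1,  -2.6, 149.2]), np.float64(-0.4)) [0.44212847 0.09537181 0.19618116]
```

```bash
python3 -m crank '[{"dx":7,"dy":-3,"dz":45,"turn":-2},{"dx":7,"dy":-3,"dz":90,"turn":-2},{"dx":7,"dy":-3,"dz":130,"turn":-2},{"dx":7,"dy":-3,"dz":146,"turn":-2},{"dx":7,"dy":-3,"dz":148,"turn":-2},{"dx":7,"dy":-3,"dz":148,"turn":-2}]'
python3 -m crank '[{"dx":0,"dy":0,"dz":0,"turn":0},{"dx":0,"dy":0,"dz":0,"turn":0},{"dx":0,"dy":0,"dz":0,"turn":0},{"dx":0,"dy":0,"dz":0,"turn":0},{"dx":0,"dy":0,"dz":0,"turn":0},{"dx":0,"dy":0,"dz":0,"turn":0},{"dx":0,"dy":0,"dz":-30,"turn":0},{"dx":0,"dy":0,"dz":-80,"turn":0}]' 1
python3 - <<'E'
from h import *
s=sensors.state();print(rel((.484,.369),.15,np.radians(-102)),s["qpos"])
E
```

```text
clock: 20.65
eef_pos: [0.448, 0.1005, 0.0484]
tool_rot: [[0.967, 0.254, -0.001], [0.254, -0.967, 0.001], [-0.001, -0.001, -1.0]]
contact_force: [0.4, 0.8, 0.6]
width: 0.085
grasp_force: 0.0
clock: 21.45
eef_pos: [0.4454, 0.1, 0.1275]
tool_rot: [[0.967, 0.254, -0.005], [0.254, -0.967, -0.0], [-0.005, -0.001, -1.0]]
contact_force: [1.5, -1.2, -1.5]
width: 0.0567
grasp_force: 66.0
(array([ 105.7, -250.4,  -22.7]), np.float64(26.7)) [ 0.33974849  0.08875089 -0.67624502  2.025706    0.06208155  1.0522001
 -1.67917559]
```

```bash
python3 -m crank '[{"dx":18,"dy":-42,"dz":-22,"turn":5},{"dx":36,"dy":-84,"dz":-22,"turn":10},{"dx":54,"dy":-126,"dz":-22,"turn":15},{"dx":72,"dy":-168,"dz":-22,"turn":20},{"dx":90,"dy":-210,"dz":-22,"turn":25},{"dx":106,"dy":-250,"dz":-22,"turn":27},{"dx":106,"dy":-250,"dz":-22,"turn":27},{"dx":106,"dy":-250,"dz":-22,"turn":27}]'
python3 - <<'E'
from h import *
s=sensors.state(); im=optics.camera("wrist"); cv2.imwrite("pics/w10.png",im)
np.save("s10.npy",dict(eef_pos=s["eef_pos"],tool_rot=s["tool_rot"]),allow_pickle=True)
print(rel((.484,.369),.054,np.radians(-102)))
E
```

```text
clock: 22.25
eef_pos: [0.4851, 0.3729, 0.1511]
tool_rot: [[0.978, -0.208, 0.001], [-0.208, -0.978, 0.002], [0.0, -0.002, -1.0]]
contact_force: [-0.9, 1.3, -1.7]
width: 0.0571
grasp_force: 66.2
(array([-1.2,  2. , 96.8]), np.float64(-0.1))
```

View pics/w10.png

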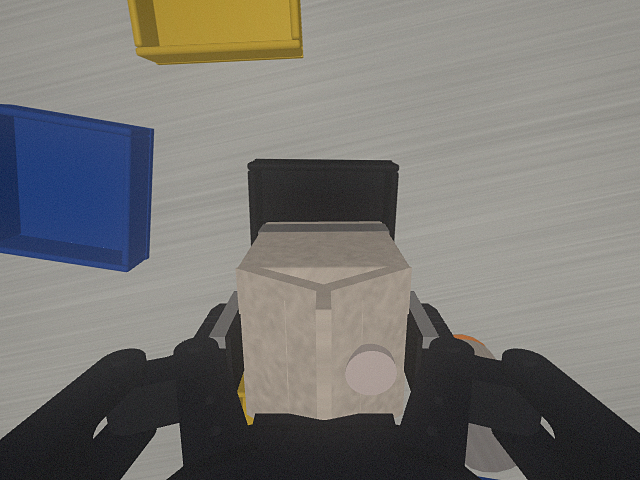

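The black tote is beneath the carton, with its far rim from (248,161) to (398,161), square to the tool.

Run:
```python
from h import *
S=np.load("s10.npy",allow_pickle=True).item()
a,b=[ray("wrist",p,.034,S) for p in [(248,161),(398,161)]];d=a-b;u=np.array([d[1],-d[0]])/np.hypot(*d);c=(a+b)/2-.05*u
print(np.hypot(*d),c,np.degrees(np.arctan2(u[1],u[0])))
# carton offset along tool x: eave far edge row 267 at z?
z=S["eef_pos"][2]-.0484+.066; e=(ray("wrist",(238,267),z,S)+ray("wrist",(410,268),z,S))/2; k=e-.029*u; print("carton",k,S["eef_pos"])
s=sensors.state();print(rel(s["eef_pos"][:2]+c-k,.054,np.radians(-102)))
```

```text
0.0980370661077383 [0.48715024 0.37440597] -12.01271440634114
carton [0.48472303 0.37416105] [0.48505151 0.3728536  0.15105021]
(array([ 2.3, -0.7, 96.8]), np.float64(-0.1))
```

```bash
python3 -m crank '[{"dx":2,"dy":-1,"dz":40,"turn":0},{"dx":2,"dy":-1,"dz":70,"turn":0},{"dx":2,"dy":-1,"dz":86,"turn":0},{"dx":2,"dy":-1,"dz":93,"turn":0},{"dx":2,"dy":-1,"dz":96,"turn":0},{"dx":2,"dy":-1,"dz":97,"turn":0},{"dx":2,"dy":-1,"dz":97,"turn":0}]'
```

```text
clock: 23.0
eef_pos: [0.4894, 0.3688, 0.055]
tool_rot: [[0.977, -0.214, 0.001], [-0.214, -0.977, 0.0], [0.001, -0.0, -1.0]]
contact_force: [-1.5, -3.0, 1.3]
width: 0.0568
grasp_force: 66.8
```

```bash
python3 -m crank '[{"dx":0,"dy":0,"dz":1,"turn":0},{"dx":0,"dy":0,"dz":2,"turn":0},{"dx":0,"dy":0,"dz":2,"turn":0}]'
python3 -m crank '[{"dx":0,"dy":0,"dz":0,"turn":0},{"dx":0,"dy":0,"dz":0,"turn":0},{"dx":0,"dy":0,"dz":0,"turn":0},{"dx":0,"dy":0,"dz":0,"turn":0},{"dx":0,"dy":0,"dz":-40,"turn":0},{"dx":0,"dy":0,"dz":-90,"turn":0},{"dx":0,"dy":0,"dz":-140,"turn":0},{"dx":0,"dy":0,"dz":-150,"turn":0}]' 0
python3 - <<'E'
from h import *
s=sensors.state();print(rel((.342,.281),.2,np.radians(-90)),s["qpos"])
im=optics.camera("wrist")
for r in nets.regions_of("wrist","carton_mid")[:1]:
    ys,xs=np.nonzero(r["mask"]);print(r["confidence"],xs.min(),xs.max(),ys.min(),ys.max())
print([proj("wrist",(.4872+a*.029*np.cos(-.21)-b*.029*np.sin(-.21),.374+a*.029*np.sin(-.21)+b*.029*np.cos(-.21),.071),s).round() for a in (-1,1) for b in (-1,1)])
E
```

```text
clock: 23.3
eef_pos: [0.4894, 0.369, 0.0549]
tool_rot: [[0.977, -0.214, 0.002], [-0.214, -0.977, -0.0], [0.002, 0.0, -1.0]]
contact_force: [-9.1, -8.7, 24.2]
width: 0.0569
grasp_force: 69.5
clock: 24.1
eef_pos: [0.4905, 0.3719, 0.208]
tool_rot: [[0.977, -0.212, 0.007], [-0.212, -0.977, 0.006], [0.006, -0.007, -1.0]]
contact_force: [0.8, 0.4, 1.2]
width: 0.0853
grasp_force: 0.0
(array([-125.9,  120.4,    6.4]), np.float64(-12.3)) [-0.40953058  0.30436743 -0.38270718  1.5907278   0.11893862  1.26012468
 -2.59645508]
0.94 289 369 181 285
[array([363., 272.]), array([287., 272.]), array([365., 197.]), array([285., 197.])]
```

```bash
python3 -m crank '[{"dx":-31,"dy":30,"dz":5,"turn":-8},{"dx":-63,"dy":60,"dz":5,"turn":-16},{"dx":-94,"dy":90,"dz":5,"turn":-24},{"dx":-126,"dy":120,"dz":5,"turn":-32},{"dx":-126,"dy":120,"dz":5,"turn":-40},{"dx":-126,"dy":120,"dz":5,"turn":-42},{"dx":-126,"dy":120,"dz":5,"turn":-42},{"dx":-126,"dy":120,"dz":5,"turn":-42}]'
python3 - <<'E'
from h import *
s=sensors.state(); im=optics.camera("wrist"); cv2.imwrite("pics/w11.png",im)
print(s["qpos"],proj("wrist",(.342,.281,.084),s),rel((.342,.281),.05,np.radians(-60)))
for r in nets.regions_of("wrist","jar1_mid")[:3]:
    ys,xs=np.nonzero(r["mask"]);print(r["confidence"],xs.min(),xs.max(),ys.min(),ys.max())
np.save("s11.npy",dict(eef_pos=s["eef_pos"],tool_rot=s["tool_rot"]),allow_pickle=True)
E
```

```text
clock: 25.0
eef_pos: [0.3396, 0.2789, 0.1951]
tool_rot: [[0.869, 0.495, -0.002], [0.495, -0.869, -0.001], [-0.002, -0.0, -1.0]]
contact_force: [-0.5, -0.1, -0.7]
width: 0.0856
grasp_force: 0.0
[-0.3083669  -0.04304792 -0.46221356  1.99010757 -0.02122111  1.19208332
 -1.81578017] [323.60827901 235.77046538] (array([  3.2,  -0.5, 145.3]), np.float64(-0.3))
```

View pics/w11.png

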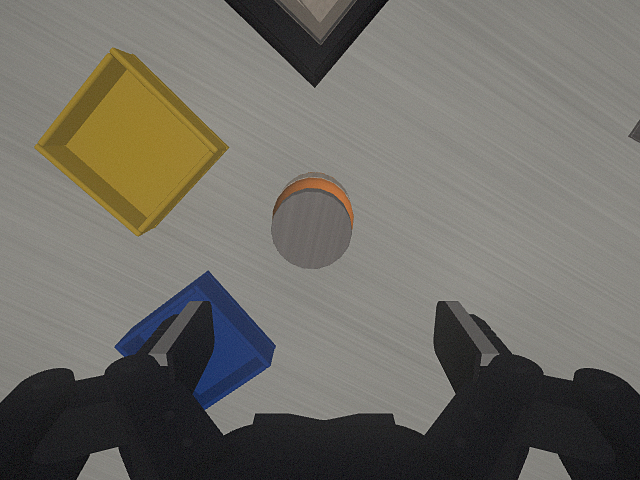

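Lid centre is at (312,229), against a predicted (324,236). That gives a correction of about +4.5 mm in x and -7.5 mm in y. The blue tote's corner at (208,271) is clear of the fingers.

```bash
python3 -m crank '[{"dx":7,"dy":-8,"dz":45,"turn":0},{"dx":7,"dy":-8,"dz":90,"turn":0},{"dx":7,"dy":-8,"dz":130,"turn":0},{"dx":7,"dy":-8,"dz":143,"turn":0},{"dx":7,"dy":-8,"dz":145,"turn":0},{"dx":7,"dy":-8,"dz":145,"turn":0}]'
python3 -m crank '[{"dx":0,"dy":0,"dz":0,"turn":0},{"dx":0,"dy":0,"dz":0,"turn":0},{"dx":0,"dy":0,"dz":0,"turn":0},{"dx":0,"dy":0,"dz":0,"turn":0},{"dx":0,"dy":0,"dz":0,"turn":0},{"dx":0,"dy":0,"dz":0,"turn":0}]' 1
python3 -m crank '[{"dx":0,"dy":0,"dz":-30,"turn":0},{"dx":0,"dy":0,"dz":-80,"turn":0},{"dx":0,"dy":0,"dz":-130,"turn":0},{"dx":0,"dy":0,"dz":-170,"turn":0},{"dx":0,"dy":0,"dz":-170,"turn":0},{"dx":0,"dy":0,"dz":-170,"turn":0}]'
python3 -c "
from h import *
s=sensors.state();print(rel((.498,-.33),.21,np.radians(2.7)),s['qpos'])
print(rel((.46,.0),.24,np.radians(-30)))"
```

```text
clock: 25.7
eef_pos: [0.3426, 0.2904, 0.0524]
tool_rot: [[0.868, 0.496, 0.001], [0.496, -0.868, 0.001], [0.001, -0.0, -1.0]]
contact_force: [0.4, -0.2, 0.9]
width: 0.0853
grasp_force: 0.0
clock: 26.3
eef_pos: [0.3431, 0.2906, 0.0536]
tool_rot: [[0.868, 0.496, 0.003], [0.496, -0.868, 0.001], [0.003, 0.0, -1.0]]
contact_force: [-3.7, -3.0, 14.6]
width: 0.0586
grasp_force: 61.2
clock: 26.9
eef_pos: [0.3424, 0.2899, 0.2224]
tool_rot: [[0.868, 0.496, 0.002], [0.496, -0.868, 0.001], [0.003, 0.0, -1.0]]
contact_force: [0.8, 0.2, -3.7]
width: 0.0585
grasp_force: 66.7
(array([-172.2,  615.5,   12.1]), np.float64(-63.0)) [-0.30428932 -0.04804352 -0.47733294  1.93642833 -0.02230686  1.2454122
 -1.8261774 ]
(array([-41.5, 310.1, -17.7]), np.float64(-30.3))
```

```bash
python3 -m crank '[{"dx":-6,"dy":40,"dz":0,"turn":-4},{"dx":-12,"dy":80,"dz":0,"turn":-8},{"dx":-17,"dy":120,"dz":0,"turn":-12},{"dx":-22,"dy":160,"dz":0,"turn":-16},{"dx":-28,"dy":200,"dz":0,"turn":-20},{"dx":-34,"dy":240,"dz":0,"turn":-24},{"dx":-38,"dy":280,"dz":0,"turn":-28},{"dx":-41,"dy":310,"dz":0,"turn":-30}]'
python3 -c "
from h import *
s=sensors.state();print(rel((.498,-.33),.20,np.radians(2.7)),s['qpos'])"
```

```text
clock: 27.7
eef_pos: [0.4597, -0.0025, 0.2195]
tool_rot: [[0.503, 0.864, -0.003], [0.864, -0.503, -0.001], [-0.002, -0.002, -1.0]]
contact_force: [1.0, 0.3, -3.1]
width: 0.0584
grasp_force: 66.7
(array([-263.7,  198. ,   19.6]), np.float64(-32.9)) [-2.32838437e-02 -3.33542505e-02 -6.69228266e-02  1.93269834e+00
 -1.80913576e-03  1.24507480e+00 -6.16889901e-01]
```

```bash
python3 -m crank '[{"dx":-33,"dy":25,"dz":0,"turn":-5},{"dx":-66,"dy":50,"dz":0,"turn":-10},{"dx":-105,"dy":79,"dz":0,"turn":-16},{"dx":-145,"dy":109,"dz":5,"turn":-22},{"dx":-185,"dy":139,"dz":10,"turn":-28},{"dx":-225,"dy":169,"dz":15,"turn":-33},{"dx":-264,"dy":198,"dz":20,"turn":-33},{"dx":-264,"dy":198,"dz":20,"turn":-33}]'
python3 - <<'E'
from h import *
im=optics.camera("top"); s=sensors.state(); cv2.imwrite("pics/t12.png",im); cv2.imwrite("pics/w12.png",optics.camera("wrist"))
print(s["eef_pos"],rel((.498,-.33),.06,np.radians(2.7)))
b=cv2.resize(im[150:290,420:540],(400,467),interpolation=cv2.INTER_CUBIC); a=cv2.imread("pics/w12.png")[:467,120:520]; cv2.imwrite("pics/c12.png",np.hstack([a,b]))
E
```

```text
clock: 28.5
eef_pos: [0.4948, -0.3346, 0.1979]
tool_rot: [[-0.039, 0.999, -0.006], [0.999, 0.039, -0.002], [-0.002, -0.006, -1.0]]
contact_force: [-0.3, -0.5, -2.4]
width: 0.0582
grasp_force: 66.7
[ 0.49569473 -0.33085222  0.19816457] (array([ -2. ,   1.8, 138.7]), np.float64(-0.1))
```

View pics/c12.png

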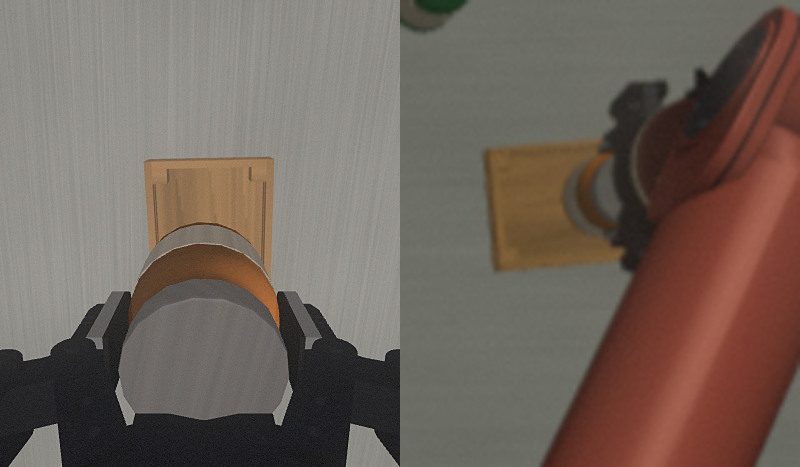

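The jar is held over the crate, whose +y rim is at (265,161) to (393,158) in the full image. The first jar is hidden behind it.

Run:
```python
from h import *
s=sensors.state(); a,b=ray("wrist",(265,161),.026,s),ray("wrist",(393,158),.026,s);d=b-a;d/=np.hypot(*d);u=np.array([-d[1],d[0]])
m=(a+b)/2; print(m,np.hypot(*(b-a)),d,"centre",m-.088*u,"spot",m-.048*u)
print(rel(m-.048*u,.0605,np.radians(2.7)))
```

```text
[ 0.49889966 -0.27879546] 0.10223926212540894 [0.99769138 0.06791106] centre [ 0.50487584 -0.3665923 ] spot [ 0.50215939 -0.32668465]
(array([  1.1,   6.1, 138.1]), np.float64(-0.1))
```

```bash
python3 -m crank '[{"dx":0,"dy":4,"dz":30,"turn":0},{"dx":0,"dy":4,"dz":65,"turn":0},{"dx":0,"dy":4,"dz":95,"turn":0},{"dx":0,"dy":4,"dz":117,"turn":0},{"dx":0,"dy":4,"dz":128,"turn":0},{"dx":0,"dy":4,"dz":134,"turn":0},{"dx":0,"dy":4,"dz":137,"turn":0},{"dx":0,"dy":4,"dz":138,"turn":0}]'
python3 -m crank '[{"dx":0,"dy":0,"dz":1,"turn":0},{"dx":0,"dy":0,"dz":2,"turn":0},{"dx":0,"dy":0,"dz":2,"turn":0}]'
```

```text
clock: 29.4
eef_pos: [0.5027, -0.3274, 0.064]
tool_rot: [[-0.048, 0.999, 0.001], [0.999, 0.048, -0.0], [-0.0, 0.001, -1.0]]
contact_force: [0.1, -0.2, -1.7]
width: 0.0583
grasp_force: 66.7
clock: 29.7
eef_pos: [0.5023, -0.3275, 0.0617]
tool_rot: [[-0.048, 0.999, 0.001], [0.999, 0.048, -0.0], [-0.0, 0.001, -1.0]]
contact_force: [0.4, -0.8, -3.1]
width: 0.0587
grasp_force: 66.7
```

```bash
python3 -m crank '[{"dx":0,"dy":0,"dz":1,"turn":0},{"dx":0,"dy":0,"dz":2,"turn":0},{"dx":0,"dy":0,"dz":3,"turn":0},{"dx":0,"dy":0,"dz":3,"turn":0}]'
```

```text
clock: 30.1
eef_pos: [0.5023, -0.3277, 0.0598]
tool_rot: [[-0.047, 0.999, 0.001], [0.999, 0.047, -0.0], [-0.0, 0.001, -1.0]]
contact_force: [-4.7, 3.1, 11.7]
width: 0.0583
grasp_force: 68.3
```

Contact made. Releasing, retreating upward, and checking.

```bash
python3 -m crank '[{"dx":0,"dy":0,"dz":0,"turn":0},{"dx":0,"dy":0,"dz":0,"turn":0},{"dx":0,"dy":0,"dz":0,"turn":0},{"dx":0,"dy":0,"dz":0,"turn":0},{"dx":0,"dy":0,"dz":-40,"turn":0},{"dx":0,"dy":0,"dz":-90,"turn":0},{"dx":0,"dy":0,"dz":-140,"turn":0},{"dx":0,"dy":0,"dz":-180,"turn":0}]' 0
python3 -m crank '[{"dx":-50,"dy":-45,"dz":0,"turn":0},{"dx":-100,"dy":-90,"dz":0,"turn":0},{"dx":-150,"dy":-110,"dz":0,"turn":0},{"dx":-200,"dy":-110,"dz":0,"turn":0},{"dx":-200,"dy":-110,"dz":0,"turn":0},{"dx":-200,"dy":-110,"dz":0,"turn":0}]'
python3 - <<'E'
from h import *
t=optics.camera("top"); s=optics.camera("side")
a=cv2.resize(t[150:320,180:540],(800,378),interpolation=cv2.INTER_CUBIC);b=cv2.resize(s[100:400,180:540],(267,222));c=cv2.resize(s[120:260,230:420],(301,222),interpolation=cv2.INTER_CUBIC);
o=np.zeros((600,800,3),np.uint8);o[:378]=a;o[378:,:267]=b;o[378:,267:568]=c;cv2.imwrite("pics/fin.png",o)
E
```

```text
clock: 30.9
eef_pos: [0.5024, -0.3277, 0.2415]
tool_rot: [[-0.047, 0.999, 0.002], [0.999, 0.048, -0.001], [-0.001, 0.002, -1.0]]
contact_force: [-0.1, 0.8, 0.6]
width: 0.0856
grasp_force: 0.0
clock: 31.5
eef_pos: [0.3981, -0.5373, 0.2375]
tool_rot: [[-0.041, 0.999, -0.003], [0.999, 0.041, -0.002], [-0.002, -0.003, -1.0]]
contact_force: [-0.3, -0.5, -0.3]
width: 0.0855
grasp_force: 0.0
```

View pics/fin.png

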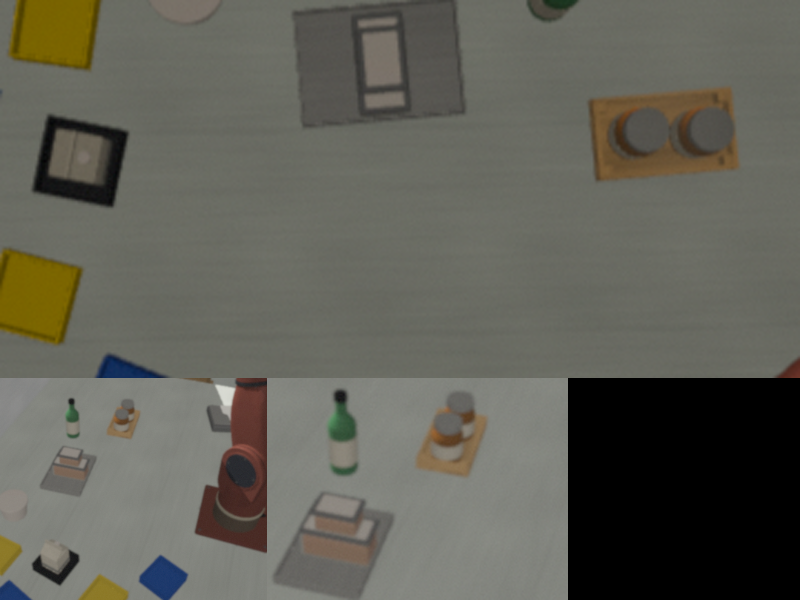

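Both jars are upright in the crate, with lids at (641,131) and (706,131) in this picture. The carton is in the black tote at (80,160), and the tubs are stacked on the pan at (381,62). The sauce bottle and deli pot look undisturbed. Handing in.

```bash
python3 -c "
from station import job
print(job.close_job())"
```

```text
the job is handed in; nothing more can be done
None
```

I handed the job in at about 32 s of the 141 s; the closing pictures show both jars upright in the crate, the carton in the black tote, the short tub centred on the long tub in the pan, and the sauce bottle and deli pot apparently unmoved, but I got no verdict back.

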